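Slide a plaster tile along the finishing board until its edge overhangs for sanding

ROBOT

A 6-joint arm with a two-finger parallel gripper is mounted at the origin on the work surface; the furniture and walls round the work are solid. World frame = base frame: x ahead of the robot, y to its left, z up, the work surface at z = 0. Lengths are in mm, angles in rad, forces in N, time in s.
With the tool pointing down it reaches from about 375 to 750 mm from the base axis. Payload 9 kg.
Tool frame: the origin (TCP) lies at the very end of the fingers, on their centre line; the grasp point (between the pads) lies 19 mm behind it; z points along the fingers, y is the line along which they close (so a half turn about z gives the same grasp; the last joint's range is limited). The gripper opens to 85 mm and grips with 20 to 120 N. Pads are 22 mm wide; open, the fingers measure 114 mm over their backs; the gripper's body (76 mm by 85 mm) begins 54 mm behind the grasp point. The pads swing forward as they close: fully open they stand 13 mm farther back than shut.
Start: joints at [1.084, 0.104, 0.097, 1.564, 0, 1.353], TCP at [159.348, 578.485, 231.331] pointing down, gripper open.
Joint ranges: [-2.99, 2.99], [-0.84, 1.86], [-1.1, 1.16], [-1.84, 2.11], [-1.51, 1.56], [-3.14, 3.14]. Speed limits (rad/s): [2.22, 2.22, 2.57, 3.14, 3.14, 3.14].

INTERFACE

Orientations are given as [roll, pitch, yaw] about the fixed x, y, z axes, in that order (R = Rz(yaw) Ry(pitch) Rx(roll)).
In Python, from cell import sensors, imaging, arm, finder gives the robot as it stands.
- The arm moves only by the shell command python3 -m crank 'ROWS' [FORCE]. ROWS is JSON, a list that holds one entry, the list of rows, each a list of 7 numbers: the shift along the world's x, y, z in cm, then the turn, a rotation vector about the world's x, y, z in degrees, then the finger opening in cm, from 0 to 8.54. In form: [[[x, y, z, rx, ry, rz, gripper], ...]]. A call has 1 to 8 rows; each row is the pose to reach, as a shift and turn from the pose commanded when the call began; what a row does not reach only later rows make up. A row lasts 1/12 s, in which the tool goes at most 41.7 mm and 7.16 degrees, less where a joint would pass 70% of its speed; a pose out of reach is approached as far as the arm can. A call with a gripper value outside its range is refused whole. The fingers move at their own pace and stop on an object; FORCE is the grip in N (left out, the last holds). Time passes only in rows, so rows that repeat a pose let the fingers close. It gives the time, the measured TCP pose, the force and the opening at its end, in the units of the state.
- sensors.get_state(): the state, without advancing time (a new reading comes with each control period).
- imaging.read_camera(name): name is "side" or "top"; returns the picture (384x512x3 uint8, red, green, blue); there is no depth.
- imaging.camera_model(name): a dict with "intrinsics" (3x3 intrinsics, pixels), "k1" (the pictures are not rectified: a ray, as slopes to the right and down, at radius r is drawn at 1 + k1 r^2 times it, then the intrinsics apply), "R" (3x3) and "t" (3): a world point X has camera coordinates R X + t. Camera axes: x right, y down, z forward; pixel columns grow to the right and rows downward; lengths in mm; the calibration is good to about 2 mm. A picture is of the moment at which its call begins. camera_model takes no time and is no camera call.
- arm.close_job(): hands the job in, once; it reports no verdict.
Trained networks look in the newest picture that a camera, given by its name, has taken for a name from the list of things; names that differ only in an ending like _2 or _b are one class to them, and where a whole thing is asked for, a point or a joint stands for the part that bears it (a point fixed in the world has none). Each returns a list of dicts, best first, with "score" (0 to 1); they miss things now and then, are a little off and sometimes report something else, mostly with a low value. They report only what shows in the picture. A call takes as long as a camera call.
- finder.spot_in(camera, query): "location" ([x, y, z] in mm, in world coordinates, good to about 4 mm: the middle of the surface that is visible of it).
- finder.outline_of(camera, query): "pixels" (384x512 bool, what is visible of it).
- finder.landmark_of(camera, query): "location" ([x, y, z] in mm, in world coordinates, good to about 4 mm: a listed point, or the origin of a listed thing).
The state is a dict: "t": time; "joint_positions": joint angles; "dq": joint speeds; "joint_efforts": joint torques, N m; "tcp_pos": TCP position; "eef_rot": TCP orientation; "force": force on the tool from outside, world axes, zero at the start; "wrist_torque": the same for the moment, N m; "width": finger opening in mm.
Only numpy, scipy, OpenCV 4.12 (cv2) and the standard library are available. Lean on these libraries where they do the work, as an engineer would, in place of code of your own. Each camera call takes 0.05 s, during which the arm holds its last target. There are 200 camera calls.

TASK

Using only pushes of the fingertips, first push the white plaster tile away from the robot until its whole far side lies against the dark rail of the raised plywood board, and then push it along the rail until about 5 cm of it (a quarter of the tile) stands out over the end of the board where the brown sanding block lies, so that its edge is free for sanding. Leave the tile lying flat on the board with its far side still against the rail: never lift or tip it, and do not disturb the sanding block, the wax block, the green paint pot or the amber spray bottle.

Things in the scene. Friction and masses are not known exactly. Their poses are not given: they have to be found in the camera images.
- board: raised plywood finishing board, fixed to the table, 260 mm (its x) by 340 mm (its y), top surface 45 mm above the table. Origin at the centre of its underside on the table; x points across it to the far side, y along it to the left, as seen from the robot; it is turned by up to 0.12 rad. A dark wooden rail 15 mm wide and 12 mm high stands on its far side along the whole length; the rail's near face is at board x = +115 mm. Its two ends, at board y = +170 and -170 mm, are open
- tile: loose white plaster tile, 202 (x) by 200 (y) by 10 mm, about 0.36 kg, flat on the board, askew, its middle 24 to 34 mm short of the rail and near the middle between the ends. Origin: centre of its underside; axes nearly along the board's. Against the rail its origin is at board x = 14 mm; with 50 mm overhang at board y = +120 or -120 mm. Sliding it takes 2 to 7 N
- tile_far_left (a point): point in the tile, 1 mm inside its far (tile +x) side at the left corner (tile x 100, y +100 mm), 5 mm above its underside. Push the tile's sides with closed fingertips some 2 to 4 mm above the board; the narrow side of the fingers (square to the line along which they close) pushes stiffly, while their backs may give way and jam the tile
- tile_far_right (a point): the same at the far right corner (tile x 100, y -100 mm). Squaring the tile against the rail may take several pushes, first at the middle of the near side, then near the corner that is still off
- sanding_block: brown cork sanding block, 44 x 70 x 26 mm, loose on the table past one end of the board (either one), about 275 mm from the board's centre; it tells over which end the tile shall stand out. Origin at the centre of its underside. To be left alone
- wax_block: yellow block of beeswax, 32 x 60 x 14 mm, loose on the table past the other end of the board. Origin at the centre of its underside. To be left alone
- green_pot: closed dark green paint pot with a black lid, 47 mm across, 55 mm high, loose on the table between robot and board, on the left. Origin at the centre of its underside. To be left alone
- amber_bottle: clear spray bottle with amber contents, 37 mm across, 139 mm high, standing loose on the table between robot and board, on the right. Origin at the centre of its underside. To be left alone

How it is judged (in metres and radians):
On the way, in this order (a step that is already met when the one before it is completed fails the run):
1. the tile's whole far side lies against the rail, while it does not yet overhang an end by more than 15 mm (x of each of tile_far_left, tile_far_right in the frame of board above 0.109 m and y of tile in the frame of board between -0.085 and 0.085 m), for 0.2 s.
2. the tile stands out 38 to 62 mm over the end where the sanding block lies, still along the rail (x of each of tile_far_left, tile_far_right in the frame of board above 0.109 m and ((y of sanding_block in the frame of board above 0.1 m and y of tile in the frame of board between 0.108 and 0.132 m) or (y of sanding_block in the frame of board below -0.1 m and y of tile in the frame of board between -0.132 and -0.108 m))), for 0.2 s.
At the end, for the whole second after the job is handed in: the tile lies flat and at rest on the board, both far corners within 5 mm of the rail's face, and 38 to 62 mm of it stands out over the end where the sanding block lies (all of step 2 and angle between tile's own z axis and vertical below 0.03 rad and linear speed of tile below 0.01 m/s and z of tile in the frame of board between 0.042 and 0.048 m); the robot touches nothing.
It fails at once if the tile is lifted or tipped (z of tile in the frame of board above 0.055 m or angle between tile's own z axis and vertical above 0.1 rad).
It fails at once if the sanding block is moved by more than 15 mm or tipped (distance of sanding_block from where it was at the start of the episode above 0.015 m or angle between sanding_block's own z axis and vertical above 0.2 rad).
It fails at once if the wax block is moved by more than 15 mm or tipped (distance of wax_block from where it was at the start of the episode above 0.015 m or angle between wax_block's own z axis and vertical above 0.2 rad).
It fails at once if the green pot is moved by more than 15 mm or tipped (distance of green_pot from where it was at the start of the episode above 0.015 m or angle between green_pot's own z axis and vertical above 0.2 rad).
It fails at once if the amber bottle is moved by more than 15 mm or tipped (distance of amber_bottle from where it was at the start of the episode above 0.015 m or angle between amber_bottle's own z axis and vertical above 0.2 rad).
It also fails if it takes over 54 s, if anything falls off the work surface, if the arm or the gripper's body presses on something with over 40 N, if the wrist force passes 120 N, or if a joint passes its speed limit or range.

## Working session

There is one attempt and no reset: what is moved stays moved. The work goes in short steps, Python scripts to look and compute and a shell command to move; the robot and the scene stay as the last step left them, time stands still between calls to the robot, and variables do not carry over. Pictures are saved under pics/ and viewed, on a budget of 10 in all, crops included, one or two more only if the job needs it, and the job is handed in when it is done.

```bash
mkdir -p pics; ls; python3 - <<'E'
from cell import sensors, imaging, finder
import cv2,numpy as np
s=sensors.get_state(); print({k:np.round(s[k],3) for k in('t','tcp_pos','eef_rot','force','width')})
ims=[]
for c in("top","side"):
    im=imaging.read_camera(c); cv2.imwrite(f"pics/{c}0.png",im[:,:,::-1])
    m=imaging.camera_model(c); print(c,np.round(m["intrinsics"],1).tolist(),m["k1"],np.round(-np.array(m["R"]).T@np.array(m["t"])),np.round(m["R"],2).tolist())
    for q in("board","tile","tile_far_left","tile_far_right","sanding_block","wax_block","green_pot","amber_bottle"):
        r=finder.landmark_of(c,q)[:2]; print(c,q,[(round(d["score"],2),np.round(d["location"],1).tolist()) for d in r])
E
```

```text
pics
{'t': np.float64(0.0), 'tcp_pos': array([159.165, 578.142, 230.495]), 'eef_rot': array([-3.14 , -0.   ,  2.873]), 'force': array([ 0.79 ,  0.526, -0.081]), 'width': np.float64(85.426)}
top [[384.8, 0.0, 256.6], [0.0, 384.8, 198.0], [0.0, 0.0, 1.0]] 0.04268536971854341 [ 434.   39. 1063.] [[0.01, -1.0, 0.03], [-1.0, -0.02, -0.06], [0.06, -0.03, -1.0]]
top board []
top tile [(0.89, [547.7, 16.8, 47.5]), (0.36, [633.7, 129.4, 51.8])]
top tile_far_left [(0.75, [633.8, 132.1, 51.9])]
top tile_far_right [(0.69, [663.6, -65.7, 55.9])]
top sanding_block [(0.83, [481.5, 281.4, -1.4])]
top wax_block [(0.82, [534.2, -269.4, -0.6])]
top green_pot [(0.73, [358.4, 233.7, -0.6]), (0.18, [547.0, 18.6, 43.1])]
top amber_bottle [(0.78, [353.8, -269.4, 3.3]), (0.33, [661.0, -66.7, 53.7])]
side [[363.3, 0.0, 256.7], [0.0, 363.3, 189.0], [0.0, 0.0, 1.0]] -0.03136036541626372 [ 443. -822.  820.] [[1.0, -0.08, 0.01], [-0.04, -0.67, -0.74], [0.06, 0.74, -0.67]]
side board [(0.62, [560.5, 13.5, -1.0])]
side tile [(0.93, [546.7, 22.6, 43.7])]
side tile_far_left [(0.65, [637.3, 133.9, 49.0]), (0.21, [358.2, 232.5, 2.4])]
side tile_far_right [(0.74, [659.8, -65.8, 51.2]), (0.59, [353.2, -272.2, 0.1])]
side sanding_block [(0.48, [483.3, 279.2, -0.3])]
side wax_block [(0.69, [531.2, -265.6, -1.9])]
side green_pot [(0.51, [354.6, 234.1, 4.9])]
side amber_bottle [(0.83, [352.7, -266.9, -1.1])]
```

View pics/top0.png

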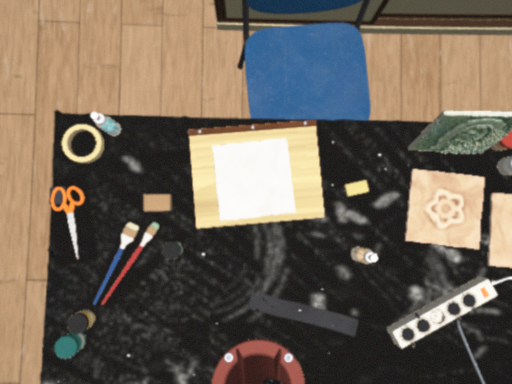

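View pics/side0.png

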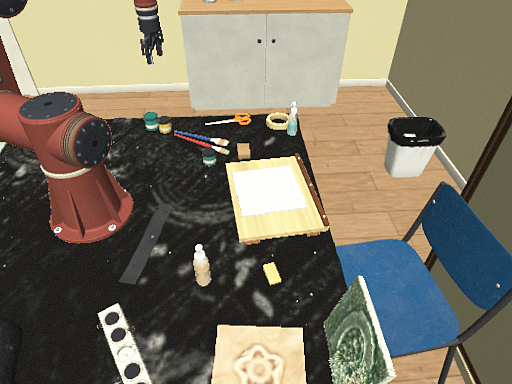

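The pictures show the board near the table centre, with its top-view corners at about (190,130), (316,121), (324,217) and (197,228). The tile sits at x 213–295, y 138–220. The rail is at the top, the brown sanding block is on the left (157,202) and the wax block on the right (357,187). So the tile has to go toward +y. Next I fit the board and tile poses by silhouette.

```bash
cat > h.py <<'E'
from cell import sensors, imaging, finder
import cv2, numpy as np
from scipy.optimize import minimize
def proj(c,X):
    m=imaging.camera_model(c); P=np.asarray(X,float)@np.array(m["R"]).T+np.array(m["t"])
    s=P[:,:2]/P[:,2:]; s=s*(1+m["k1"]*(s**2).sum(1,keepdims=True))
    K=np.array(m["intrinsics"]); return s@K[:2,:2].T+K[:2,2]
def box(x0,x1,y0,y1,z0,z1): return np.array([[x,y,z] for x in(x0,x1) for y in(y0,y1) for z in(z0,z1)],float)
BOARD=np.vstack([box(-130,130,-170,170,0,45),box(115,130,-170,170,45,57)])
TILE=box(-101,101,-100,100,45,55)
def T(p,X):
    c,s=np.cos(p[2]),np.sin(p[2]); X=np.asarray(X,float); Y=X.copy()
    Y[...,0]=p[0]+c*X[...,0]-s*X[...,1]; Y[...,1]=p[1]+s*X[...,0]+c*X[...,1]; return Y
def inv(p,w):
    d=np.asarray(w,float)-p[:2]; c,s=np.cos(p[2]),np.sin(p[2]); return np.array([c*d[0]+s*d[1],-s*d[0]+c*d[1]])
S=4
def fit(cams,masks,pts,p0,scale=(5,5,.03)):
    big=[cv2.GaussianBlur(cv2.resize(m.astype(np.float32),None,fx=S,fy=S,interpolation=cv2.INTER_LINEAR),(0,0),2) for m in masks]
    def cost(q):
        p=np.array(p0)+q*np.array(scale); e=0
        for c,b in zip(cams,big):
            h=cv2.convexHull((((proj(c,T(p,pts))+.5)*S-.5)).astype(np.float32))
            r=np.zeros(b.shape,np.uint8); cv2.fillPoly(r,[np.round(h*16).astype(np.int32)],1,shift=4)
            e+=np.abs(b-r).sum()/b.sum()
        return e
    r=minimize(cost,[0,0,0],method="Nelder-Mead",options=dict(initial_simplex=[[-1,-1,-1],[1,0,0],[0,1,0],[0,0,1]],xatol=.005,fatol=1e-6))
    return np.array(p0)+r.x*np.array(scale), r.fun
def mask(c,q):
    r=finder.outline_of(c,q); return r[0]["pixels"] if r else None
def report(B,t):
    o=inv(B,t[:2]); L=inv(B,T(t,[[100,100,0.]])[0,:2]); R=inv(B,T(t,[[100,-100,0.]])[0,:2])
    print("tile in board",o.round(1),"yaw",round(t[2]-B[2],4),"farL x",L[0].round(1),"farR x",R[0].round(1))
E
python3 - <<'E'
from h import *
M={}
for c in("top","side"):
    imaging.read_camera(c)
    for q in("board","tile"): M[c,q]=mask(c,q); print(c,q,None if M[c,q] is None else M[c,q].sum())
    if M[c,"board"] is not None: M[c,"board"]=M[c,"board"]|M[c,"tile"]
np.save("m.npy",M,allow_pickle=True)
for cs in(("top",),("side",),("top","side")):
    try:
        B,e=fit(cs,[M[c,"board"] for c in cs],BOARD,[560,15,-.07]); t,e2=fit(cs,[M[c,"tile"] for c in cs],TILE,[548,18,.1])
        t2,e3=fit(cs,[M[c,"tile"] for c in cs],TILE,[548,18,-.1])
        if e3<e2:t,e2=t2,e3
        print(cs,B.round(4),e,t.round(4),e2); report(B,t)
    except Exception as x: print(cs,x)
E
```

```text
top board 6956
top tile 5644
side board 3948
side tile 2829
('top',) [5.662202e+02 1.489040e+01 1.073000e-01] 0.02959701046347618 [5.518409e+02 2.376070e+01 1.219000e-01] 0.04256859049201012
tile in board [-13.3  10.4] yaw 0.0146 farL x 85.2 farR x 88.1
('side',) [5.62399e+02 2.75853e+01 1.08200e-01] 0.089484304189682 [5.483893e+02 2.180120e+01 1.366000e-01] 0.05375748500227928
tile in board [-14.6  -4.2] yaw 0.0284 farL x 82.6 farR x 88.2
('top', 'side') [5.652212e+02 1.654270e+01 9.950000e-02] 0.13801446557044983 [5.505235e+02 2.270970e+01 1.245000e-01] 0.10300872474908829
tile in board [-14.    7.6] yaw 0.0249 farL x 83.5 farR x 88.4
```

```bash
R='[20,-28,0,0,0,12,0]'; python3 -m crank '[[[10,-14,0,0,0,12,0],[20,-28,0,0,0,12,0],[20,-28,0,0,0,12,0],[20,-28,0,0,0,12,0],[20,-28,0,0,0,12,0],[20,-28,0,0,0,12,0],[20,-28,0,0,0,12,0],[20,-28,0,0,0,12,0]]]' 60
python3 -c "
from h import *;s=sensors.get_state();print(s['tcp_pos'],s['eef_rot'],s['joint_positions'])"
```

```text
t: 1.87
tcp_pos: [352.8, 306.9, 231.6]
eef_rot: [3.141, 0.001, 3.083]
force: [0.4, 1.3, -1.2]
width: -0.2
[352.84195973 306.89054313 231.56273458] [3.14111027e+00 7.54215377e-04 3.08253357e+00] [ 4.34996066e-01 -3.03248909e-01 -2.84988946e-01  1.58816352e+00
  6.70478294e-05  4.94054995e-01]
```

```bash
python3 -m crank '[[[5.6,-27.9,0,0,0,9.5,0],[5.6,-27.9,0,0,0,9.5,0],[5.6,-27.9,0,0,0,9.5,0],[5.6,-27.9,0,0,0,9.5,0],[5.6,-27.9,0,0,0,9.5,0],[5.6,-27.9,0,0,0,9.5,0],[5.6,-27.9,-10,0,0,9.5,0],[5.6,-27.9,-14,0,0,9.5,0]]]'
```

```text
t: 2.53
tcp_pos: [407.3, 41.5, 153.6]
eef_rot: [-3.14, 0.005, -3.039]
force: [1.1, -0.3, -0.7]
width: 0.1
```

```bash
python3 -m crank '[[[0,0,0,0,0,0,0],[0,0,0,0,0,0,0],[0,0,0,0,0,0,0]]]'
```

```text
t: 2.78
tcp_pos: [405.8, 44.8, 154.5]
eef_rot: [-3.141, 0.002, -3.035]
force: [0.8, 0.3, 0.7]
width: -0.1
```

```bash
python3 -m crank '[[[0.9,-2.6,-4,0,0,0,0],[0.9,-2.6,-7.5,0,0,0,0],[0.9,-2.6,-9.8,0,0,0,0],[0.9,-2.6,-10.6,0,0,0,0],[0.9,-2.6,-10.6,0,0,0,0],[0.9,-2.6,-10.6,0,0,0,0]]]'
```

```text
t: 3.28
tcp_pos: [415.6, 18.8, 49.0]
eef_rot: [-3.141, 0.003, -3.034]
force: [0.1, 0.1, 0.2]
width: 0.2
```

```bash
python3 -m crank '[[[1,0.1,0,0,0,0,0],[1.6,0.17,-0.1,0,0,0,0],[2.1,0.23,-0.1,0,0,0,0],[2.5,0.27,-0.1,0,0,0,0],[2.9,0.31,-0.1,0,0,0,0],[3.3,0.35,-0.1,0,0,0,0],[3.7,0.4,-0.1,0,0,0,0],[4,0.43,-0.1,0,0,0,0]]]'
```

```text
t: 3.95
tcp_pos: [454.1, 22.9, 46.1]
eef_rot: [-3.142, -0.001, -3.035]
force: [-5.9, 0.6, 5.8]
width: 0.3
```

```bash
cat > look.py <<'E'
import sys; from h import *
B=np.array([566.22,14.89,.1073]); p0=eval(sys.argv[1])
im=imaging.read_camera("top"); cv2.imwrite(sys.argv[2],cv2.resize(im[90:260,150:350,::-1],None,fx=3,fy=3,interpolation=cv2.INTER_CUBIC))
m=mask("top","tile"); t,e=fit(("top",),[m],TILE,p0); print(t.round(4),round(e,4)); report(B,t)
for q in("tile_far_left","tile_far_right"):
    r=finder.landmark_of("top",q); print(q,[(round(d["score"],2),inv(B,d["location"][:2]).round(1).tolist()) for d in r[:1]])
E
python3 look.py '[575,26,.12]' pics/a.png
```

```text
[5.771048e+02 2.479910e+01 1.207000e-01] 0.9464
tile in board [11.9  8.7] yaw 0.0134 farL x 110.5 farR x 113.2
tile_far_left []
tile_far_right [(0.59, [100.7, -91.0])]
```

```bash
python3 -m crank '[[[0,0,0.2,0,0,0,0],[0.3,0.03,0.2,0,0,0,0],[0.6,0.06,0.2,0,0,0,0],[0.8,0.09,0.2,0,0,0,0],[0.8,0.09,0.2,0,0,0,0]]]'
```

```text
t: 4.57
tcp_pos: [462.2, 23.7, 47.6]
eef_rot: [3.142, -0.001, -3.035]
force: [-3.3, -1.0, 2.5]
width: 0.1
```

```bash
python3 -m crank '[[[0.2,0.02,0.1,0,0,0,0],[0.4,0.04,0.1,0,0,0,0],[0.4,0.04,0.1,0,0,0,0]]]'
```

```text
t: 4.82
tcp_pos: [464.6, 23.9, 48.1]
eef_rot: [-3.141, -0.004, -3.035]
force: [-11.1, -2.3, 6.0]
width: -0.1
```

```bash
python3 -m crank '[[[0.2,0.02,0,0,0,0,0],[0.4,0.04,0,0,0,0,0],[0.4,0.04,0,0,0,0,0]]]'
```

```text
t: 5.07
tcp_pos: [464.9, 24.0, 47.9]
eef_rot: [-3.141, -0.012, -3.036]
force: [-32.2, -6.0, 23.7]
width: -0.0
```

```bash
python3 -m crank '[[[-1.5,-0.15,0,0,0,0,0],[-3,-0.3,1,0,0,0,0],[-3,-0.3,5,0,0,-7,0],[-3,-5,7,0,0,-14,0],[-2,-9,7,0,0,-21,0],[2,-12,7,0,0,-28,0],[4,-15,7,0,0,-35,0],[5,-17,7,0,0,-42,0]]]'
```

```text
t: 5.73
tcp_pos: [522.7, -148.4, 118.8]
eef_rot: [3.141, 0.003, 2.508]
force: [0.9, 0.5, -0.2]
width: -0.0
```

```bash
python3 look.py '[577,25,.115]' pics/b.png;python3 -c "
from h import *;s=sensors.get_state();print(s['tcp_pos'],s['eef_rot'],s['joint_positions'])"
```

```text
[5.799677e+02 2.310240e+01 9.980000e-02] 0.0422
tile in board [14.5  6.7] yaw -0.0075 farL x 115.3 farR x 113.8
tile_far_left [(0.87, [111.7, 102.3])]
tile_far_right []
[ 520.38233674 -146.04967398  118.00457742] [ 3.14122542e+00 -5.11651373e-04  2.51476368e+00] [-5.16005033e-01 -6.72809034e-02 -2.81623003e-01  1.35692212e+00
  4.21571579e-04  1.10823933e-01]
```

View pics/b.png

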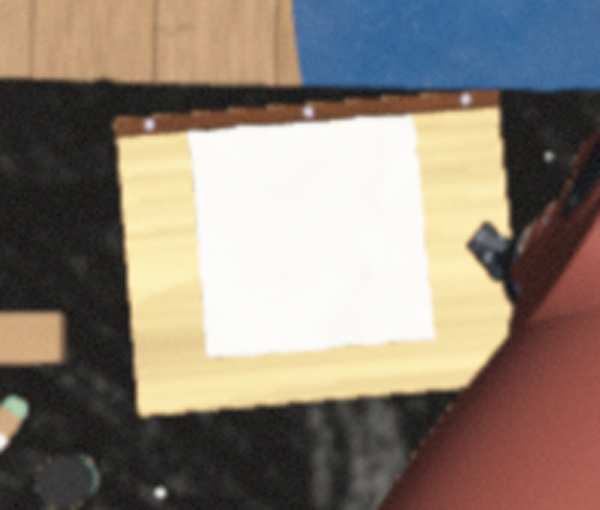

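```bash
python3 -m crank '[[[2,0,0,0,0,-7,0],[4,1,0,0,0,-14,0],[6,2,0,0,0,-21,0],[8.3,3,0,0,0,-28,0],[8.3,3.3,0,0,0,-35,0],[8.3,3.3,-1,0,0,-42,0],[8.3,3.3,-2,0,0,-48,0],[8.3,3.3,-3,0,0,-48,0]]]'
```

```text
t: 6.6
tcp_pos: [603.2, -111.2, 88.4]
eef_rot: [3.141, 0.0, 1.675]
force: [0.2, -0.3, -0.3]
width: 0.0
```

```bash
python3 -m crank '[[[0,0,0,0,0,0,0],[0,0,0,0,0,0,0]]]'; python3 -c "
from h import *;s=sensors.get_state();print(s['tcp_pos'],inv([566.22,14.89,.1073],s['tcp_pos'][:2]),s['eef_rot'])"
```

```text
t: 6.77
tcp_pos: [602.5, -111.7, 88.1]
eef_rot: [-3.141, -0.001, 1.682]
force: [-0.1, -0.8, 0.2]
width: 0.1
[ 602.52798316 -111.73235675   88.0635519 ] [  22.53864861 -129.78251111] [-3.14091889e+00 -5.60752433e-04  1.68182263e+00]
```

```bash
python3 -m crank '[[[0,0,-2,0,0,0,0],[0,0,-3.5,0,0,0,0],[0,0,-3.9,0,0,0,0],[-0.1,1,-3.9,0,0,0,0],[-0.2,2,-3.9,0,0,0,0],[-0.25,2.6,-3.9,0,0,0,0],[-0.3,3.2,-3.9,0,0,0,0],[-0.33,3.8,-3.9,0,0,0,0]]]'
```

```text
t: 7.43
tcp_pos: [600.1, -74.8, 50.6]
eef_rot: [3.141, 0.003, 1.678]
force: [-3.9, -7.9, 2.2]
width: -0.3
```

```bash
python3 -m crank '[[[-0.04,0.5,0,0,0,0,0],[-0.08,1,0,0,0,0,0],[-0.12,1.5,0,0,0,0,0],[-0.17,2,0,0,0,0,0],[-0.21,2.5,0,0,0,0,0],[-0.25,3,0,0,0,0,0],[-0.29,3.5,0,0,0,0,0]]]'; python3 look.py '[575,60,.11]' pics/c.png
```

```text
t: 8.02
tcp_pos: [596.8, -40.9, 50.6]
eef_rot: [-3.141, 0.004, 1.677]
force: [-6.2, -11.5, 4.2]
width: -0.3
[5.80513e+02 8.18466e+01 2.31800e-01] 0.7667
tile in board [21.4 65. ] yaw 0.1245 farL x 108.2 farR x 133.0
tile_far_left [(0.86, [111.0, 151.1])]
tile_far_right []
```

```bash
python3 -m crank '[[[-0.04,0.5,-0.1,0,0,0,0],[-0.09,1,-0.15,0,0,0,0],[-0.13,1.5,-0.15,0,0,0,0],[-0.18,2,-0.15,0,0,0,0],[-0.23,2.5,-0.15,0,0,0,0],[-0.28,3,-0.15,0,0,0,0],[-0.33,3.5,-0.15,0,0,0,0],[-0.38,4,-0.15,0,0,0,0]]]'; python3 look.py '[567,95,.11]' pics/d.png
```

```text
t: 8.88
tcp_pos: [593.5, -2.4, 50.2]
eef_rot: [3.141, 0.007, 1.676]
force: [-8.1, -17.3, 10.6]
width: 0.1
[5.734380e+02 1.113393e+02 1.074000e-01] 1.2236
tile in board [17.5 95.1] yaw 0.0001 farL x 117.5 farR x 117.5
tile_far_left [(0.8, [109.0, 188.8])]
tile_far_right []
```

```bash
python3 -m crank '[[[-0.04,0.4,0,0,0,0,0],[-0.08,0.8,0,0,0,0,0],[-0.12,1.2,0,0,0,0,0],[-0.16,1.6,0,0,0,0,0],[-0.2,2,0,0,0,0,0],[-0.2,2,0,0,0,0,0]]]'
```

```text
t: 9.58
tcp_pos: [591.9, 19.7, 49.8]
eef_rot: [3.14, 0.004, 1.677]
force: [-1.8, -6.8, 5.2]
width: 0.3
```

```bash
python3 -m crank '[[[0.1,-1,0,0,0,0,0],[0.2,-2,1,0,0,0,0],[0.2,-5,5,0,0,0,0],[0.2,-9,6,0,0,0,0],[0.2,-13,6,0,0,0,0],[0.2,-15,6,0,0,0,0],[0.2,-15,6,0,0,0,0]]]'; python3 look.py '[567,115,.11]' pics/e.png; python3 -c "
from h import *;s=sensors.get_state();print(s['tcp_pos'],s['eef_rot'])"
```

```text
t: 10.17
tcp_pos: [593.6, -135.1, 109.5]
eef_rot: [3.139, 0.002, 1.673]
force: [0.3, 0.2, 0.3]
width: -0.3
[5.586667e+02 1.061111e+02 1.100000e-01] 22.8313
tile in board [ 2.3 91.5] yaw 0.0027 farL x 102.0 farR x 102.5
tile_far_left [(0.74, [111.7, 214.4])]
tile_far_right []
[ 593.09844511 -129.06056167  108.14309525] [ 3.14138596e+00 -5.22101634e-04  1.67751457e+00]
```

View pics/e.png

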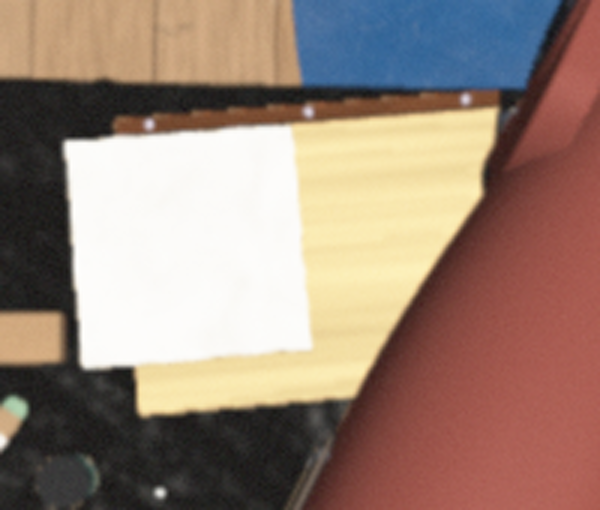

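The tile now overhangs on the left by about 50 px in the crop (66→118), and its far side lies along the rail. The network's mask was wrong here, so I measure again with a colour mask.

```bash
python3 - <<'E'
from h import *
B=np.array([566.22,14.89,.1073])
def cm(im):
    h=cv2.cvtColor(im,cv2.COLOR_RGB2HSV); m=((h[...,2]>190)&(h[...,1]<40)).astype(np.uint8)
    n,l,s,_=cv2.connectedComponentsWithStats(m[:,:]); i=[k for k in range(1,n) if 4000<s[k,4]<8000]; 
    print([s[k].tolist() for k in i]); return l==i[0]
for im,p0 in((cv2.imread("pics/top0.png")[:,:,::-1],[551,23,.12]),(imaging.read_camera("top"),[567,132,.11])):
    m=cm(np.ascontiguousarray(im)); t,e=fit(("top",),[m],TILE,p0); print(t.round(4),round(e,4)); report(B,t)
q=proj("top",T(B,[[115,170,45],[-130,170,45],[115,-170,57],[115,170,57],[-130,-170,45]])); print(((q-[150,90])*3).round(0).tolist())
for c in("side",):
    imaging.read_camera(c)
    for k in("tile_far_left","tile_far_right","tile"):
        r=finder.landmark_of(c,k); print(k,[(round(d["score"],2),inv(B,d["location"][:2]).round(1).tolist()) for d in r[:1]])
E
```

```text
[[212, 138, 84, 83, 5766]]
[5.507496e+02 2.242530e+01 1.281000e-01] 0.0304
tile in board [-14.6   9.1] yaw 0.0208 farL x 83.3 farR x 87.5
[[172, 132, 82, 81, 5781]]
[5.679198e+02 1.299601e+02 1.018000e-01] 0.0323
tile in board [ 14.  114.2] yaw -0.0055 farL x 114.6 farR x 113.5
[[116.0, 138.0], [139.0, 414.0], [498.0, 102.0], [114.0, 135.0], [523.0, 378.0]]
tile_far_left [(0.57, [111.6, 213.4])]
tile_far_right []
tile [(0.79, [10.1, 115.6])]
```

```bash
python3 -m crank '[[[0,4,0,0,0,0,0],[0,8,0,0,0,0,0],[0,11,-1,0,0,0,0],[0,12.6,-3.5,0,0,0,0],[0,12.6,-5.9,0,0,0,0],[0,12.6,-5.9,0,0,0,0],[0,13.6,-5.9,0,0,0,0],[-0.05,14.2,-5.9,0,0,0,0]]]'
```

```text
t: 11.28
tcp_pos: [592.6, 13.5, 49.2]
eef_rot: [-3.142, -0.0, 1.677]
force: [-0.1, 0.2, 0.7]
width: 0.1
```

```bash
python3 -m crank '[[[-0.03,0.3,0,0,0,0,0],[-0.05,0.6,0,0,0,0,0],[-0.08,0.9,0,0,0,0,0],[-0.1,1.2,0,0,0,0,0],[-0.1,1.25,0,0,0,0,0],[-0.1,1.25,0,0,0,0,0]]]'
```

```text
t: 11.78
tcp_pos: [591.9, 24.5, 49.3]
eef_rot: [3.141, 0.001, 1.677]
force: [-1.2, -3.3, 2.6]
width: -0.2
```

```bash
python3 -m crank '[[[0.1,-1,0,0,0,0,0],[0.2,-2,1,0,0,0,0],[0.2,-5,5,0,0,0,0],[0.2,-9,6,0,0,0,0],[0.2,-13,6,0,0,0,0],[0.2,-15,6,0,0,0,0],[0.2,-15,6,0,0,0,0],[0.2,-15,6,0,0,0,0]]]'; python3 - <<'E'
from h import *
B=np.array([566.22,14.89,.1073])
im=imaging.read_camera("top"); cv2.imwrite("pics/f.png",cv2.resize(im[90:260,110:350,::-1],None,fx=3,fy=3,interpolation=cv2.INTER_CUBIC))
h=cv2.cvtColor(im,cv2.COLOR_RGB2HSV); m=((h[...,2]>190)&(h[...,1]<40)).astype(np.uint8)
n,l,s,_=cv2.connectedComponentsWithStats(m); i=[k for k in range(1,n) if 4000<s[k,4]<8000][0]
t,e=fit(("top",),[l==i],TILE,[567,136,.11]); print(t.round(4),round(e,4)); report(B,t)
for k in("sanding_block","wax_block","green_pot","amber_bottle","tile_far_left","tile_far_right"): print(k,[np.round(d["location"],1).tolist() for d in finder.landmark_of("top",k)[:1]])
E
```

```text
t: 12.45
tcp_pos: [593.5, -127.2, 109.4]
eef_rot: [3.141, -0.0, 1.674]
force: [-0.4, 0.4, -0.6]
width: -0.2
[5.674528e+02 1.348554e+02 1.049000e-01] 0.0322
tile in board [ 14.1 119.1] yaw -0.0024 farL x 114.3 farR x 113.8
sanding_block [[480.3, 279.6, -3.5]]
wax_block []
green_pot [[357.3, 233.1, 3.3]]
amber_bottle [[355.2, -269.4, 3.7]]
tile_far_left [[652.5, 238.9, 53.5]]
tile_far_right [[677.8, 46.8, 56.8]]
```

View pics/f.png

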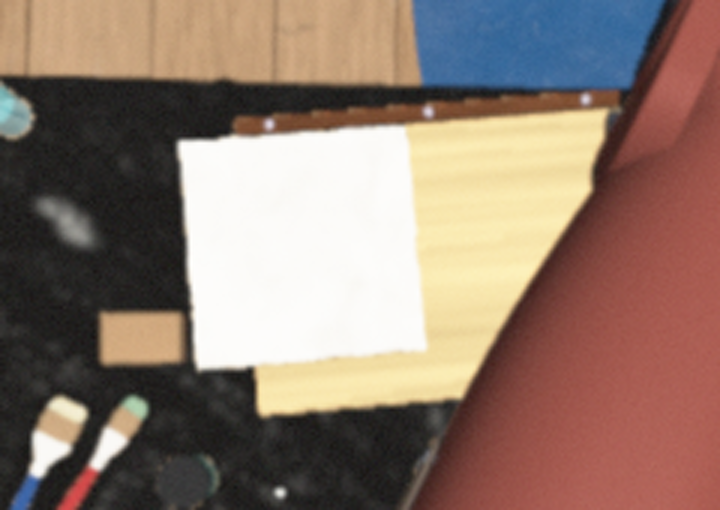

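The tile lies flush along the rail and stands out about 5 cm on the left (x 180→235 in the crop). The sanding block is untouched and the arm is clear, so I hand in.

```bash
python3 -c "
from cell import arm; arm.close_job()"
```

```text
the job is handed in; nothing more can be done
```

I pushed the tile against the rail with closed fingertips, then along it until it stood about 49 mm out over the sanding-block end. I handed the job in at about 12.5 s.

**First push:** I stopped it at about 32 N of rail contact. The fit afterwards put both far corners at board x ≈ 114–115 mm, with the tile at y ≈ 7 mm.

**Final checks:**
- The silhouette fit puts the tile at board (14.1, 119.1) mm. The far corners are at x ≈ 114.3 and 113.8 mm, and the limit is 109 mm.
- The sanding block, green pot and amber bottle are within about 3 mm of their first positions, which is inside the detection noise.
- The arm was clear of everything at hand-in.

**Checks that failed or disagreed:**
- The tile-outline network gave wrong masks while the arm hid part of the tile, and again after the main push along the rail. I used a colour mask for the last two measurements instead.
- The wax block was hidden by the arm in the last picture, so I couldn't check it. The fingers never went near it.
- During the first push the fingers pressed lightly on the board, about 6 N, so I raised them 2 mm.

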